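# Sort scrap-poured bars against a sterling bar on a trip balance

### The arm

A 7-joint arm with a two-finger parallel gripper is mounted at the origin on the work surface. World frame = base frame: x ahead of the robot, y to its left, z up, the work surface at z = 0. Lengths are in m, angles in rad, forces in N, time in s.
With the tool pointing down it reaches from about 0.425 to 0.875 m from the base axis. Payload 4.7 kg.
Tool frame: the origin (TCP) lies at the very end of the fingers, on their centre line; the grasp point (between the pads) lies behind it (ctrl.tcp_to_grasp is the y of the grasp point in the tool frame, in m); y points along the fingers, x is the direction in which the jaws open and shut, and the axes are right-handed (so a half turn about y gives the same grasp; the last joint's range is limited). The gripper opens to 87 mm and grips with 3 to 60 N. Pads are 19 mm wide; open, the fingers measure 117 mm over their backs; the gripper's body (75 mm by 190 mm) begins 51 mm behind the grasp point.
Start: joints at [1.135, 0.321, -0.07, 1.45, 0.023, 1.371, -0.057], TCP at [0.283, -0.585, 0.223] pointing down, gripper open.
Joint ranges: [-2.86, 2.86], [-0.3, 2.09], [-1.38, 1.24], [0.06, 2.45], [-1.56, 4.7], [0.09, 2.05], [-2.69, 2.69]. Speed limits (rad/s): [2.57, 2.57, 3.14, 3.14, 3.14, 3.14, 3.14].

### API

Orientations are given as a rotation vector (axis times angle).
In Python, from bench import ctrl, get_image, workorder gives the robot as it stands.
- The arm moves only by the tool drive_tool, never from a script. Its argument "increments" is text: rows parted by semicolons, each of 5 numbers parted by spaces: the shift along the tool's x, y, z in mm, then the turn about the tool's y in degrees, then the closure in counts, from 0 (fully open) to 255 (shut). In form: tx ty tz yaw fingers; .... A call has 1 to 20 rows; each row shifts and turns the commanded pose from where the row before left it, along the tool's axes as they then stand; what a row does not reach is not made up. A row lasts 1/8 s, in which the tool goes at most 62.5 mm and 10.7 degrees, less where a joint would pass 70% of its speed; a pose out of reach is approached as far as the arm can. A call is refused whole if a number of a shift passes 62.5 or a number of a turn 10.7, either way. A call with a gripper value outside its range is refused whole. The fingers move at their own pace and stop on an object; "squeeze" is the grip in N (left out, the last holds). Time passes only in rows, so rows that do not move let the fingers close. It gives the time, the measured TCP pose, the force and the opening at its end, in the units of the state.
- ctrl.get_state(): the state, without advancing time (a new reading comes with each control period).
- get_image(name): name is "side" or "top"; returns a dict with "img" (400x640x3 uint8, red, green, blue), "mtx" (3x3 intrinsics, pixels), "k1" (the pictures are not rectified: a ray, as slopes to the right and down, at radius r is drawn at 1 + k1 r^2 times it, then the intrinsics apply), "camera_from_world" (4x4, takes a point from world to camera coordinates). Camera axes: x right, y up, looking along -z (the intrinsics and any distortion apply to the point x, -y, -z); pixel columns grow to the right and rows downward; lengths in m; the calibration is good to about 2 mm. A picture is of the moment at which its call begins. There is no depth.
- workorder.close_job(): hands the job in, once; it reports no verdict.
The state is a dict: "time": time; "joint_positions": joint angles; "qd": joint speeds; "joint_torque": joint torques, N m; "position": TCP position; "tool_rot": TCP orientation; "ft_force": force on the tool from outside, world axes, zero at the start; "torque": the same for the moment, N m; "grip_width": opening from 0.0 (shut) to 1.0 (fully open).
Only numpy, scipy, OpenCV 4.12 (cv2) and the standard library are available. Lean on these libraries where they do the work, as an engineer would, in place of code of your own. Each camera call takes 0.05 s, during which the arm holds its last target.

### The job

The two unmarked bars on the black mat were poured from mixed scrap in the same mould as the red-ended sterling bar on the balance. Take them one at a time: set the bar gently near the middle of the empty pan, let go and let the beam come to rest, then lay it, without dropping it, flat in the blue tray if it is heavier than the sterling bar or in the orange tray if it is lighter (either tray will do if the beam stands level), before you weigh the other one. Leave the sterling bar on its pan and do not disturb the bench block, handpiece or pliers lying beside the balance.

Things in the scene. Friction and masses are not known exactly. Their poses are not given: they have to be found in the camera images.
- bar_a_mid (a point): First unmarked cast bar of bright silvery metal, 100 x 22 x 18 mm (x along its length, y across, z up), a dull sawn pouring gate on one end; 0.32 to 0.53 kg, not to be told by eye. Starts flat on the black bench mat. This point is its centre, 9 mm above what it lies on.
- bar_b_mid (a point): Second unmarked cast bar of bright silvery metal, 100 x 22 x 18 mm (x along its length, y across, z up), a dull sawn pouring gate on one end; 0.32 to 0.53 kg, not to be told by eye. Starts flat on the black bench mat. This point is its centre, 9 mm above what it lies on. Like the first in all but weight.
- bar_a: The first bar as a whole; origin at the centre of its underside, axes as for its centre point.
- bar_b: The second bar as a whole; origin at the centre of its underside, axes as for its centre point.
- reference_bar_mid (a point): The sterling reference bar: same 100 x 22 x 18 mm bar, one end painted red, three stamped marks on top, 0.41 kg, lying on the reference pan. This point is its centre.
- balance: Grey trip balance fixed to the bench, base 95 (x) x 300 (y) mm, beam along its y, pivot 85 mm up, pans 110 mm either side of the middle; between them a pillar with a white scale plate (60 mm wide, 170 mm high over the bench) and black needles. Origin: centre of the underside of its base, z up.
- weighing_pan_top (a point): Centre of the top face of the empty pan, on the +y side of the balance: flat round steel plate, 150 mm across, 4 mm thick, no rim, guided so that it always stays level (axes as the balance's). About 128 mm above the bench with the beam level, 11 mm higher while the pan is empty, 11 mm lower when fully down. A load counts the same anywhere on the pan.
- weighing_pan: The empty pan as a whole with its stem; origin at its pivot on the beam, 43 mm below the pan's top face. It gives way under about 4 N until it is fully down; a bar let fall on it (or into a tray) from more than about 12 mm counts as dropped.
- reference_pan_top (a point): Centre of the top face of the other, like pan, on the -y side of the balance, which carries the reference bar.
- beam (a joint): Tilt of the balance beam in rad: 0 level, positive when the weighing pan goes down (its load heavier than the sterling bar), negative when it goes up (lighter); stops at -0.10 and +0.10, starts at -0.10. About 0.01 rad for each 1 % of difference, on the stop beyond about 10 %. Lightly sprung to level and damped: it comes to rest about 1.5 s after the bar is let go.
- blue_tray: Blue plastic sorting tray, fixed to the bench, open on top, outside 160 (its x) x 200 (its y) x 35 mm high, walls and floor 5 mm thick; the two trays may stand either way round, one left and one right. Origin: centre of its underside, z up. It has room for both bars side by side, each lying along the tray's x. For bars heavier than the sterling bar.
- orange_tray: Orange plastic sorting tray, fixed to the bench, open on top, outside 160 (its x) x 200 (its y) x 35 mm high, walls and floor 5 mm thick; the two trays may stand either way round, one left and one right. Origin: centre of its underside, z up. It has room for both bars side by side, each lying along the tray's x. For bars lighter than the sterling bar.
- bench_block_mid (a point): Dark steel bench block 75 x 75 x 22 mm, bystander; its centre.
- handpiece_mid (a point): Aluminium motor handpiece, 150 mm long (x), 24 mm thick, lying on the bench, bystander; its middle.
- pliers_mid (a point): Red-handled pliers, 135 mm long (x), 12 mm high, lying on the bench, bystander; their pivot.

How it is judged:
On the way, in this order (a step that is already met when the one before it is completed fails the run):
1. one unmarked bar lies alone on the weighing pan, let go, the beam at rest, the other bar not yet sorted ((((contact force between bar_a and weighing_pan above 2 N and contact force between the fingers and bar_a below 0.05 N and contact force between the arm and balance below 0.05 N and horizontal distance between bar_a_mid and weighing_pan_top below 0.045 m and velocity of joint beam between -0.05 and 0.05 rad/s and contact force between bar_a and bar_b below 0.05 N and horizontal distance between reference_bar_mid and reference_pan_top below 0.05 m) and not ((x of bar_b_mid in the frame of blue_tray between -0.07 and 0.07 m and y of bar_b_mid in the frame of blue_tray between -0.09 and 0.09 m and z of bar_b_mid in the frame of blue_tray below 0.022 m) or (x of bar_b_mid in the frame of orange_tray between -0.07 and 0.07 m and y of bar_b_mid in the frame of orange_tray between -0.09 and 0.09 m and z of bar_b_mid in the frame of orange_tray below 0.022 m))) or ((contact force between bar_b and weighing_pan above 2 N and contact force between each of the fingers, bar_a and bar_b below 0.05 N and contact force between the arm and balance below 0.05 N and horizontal distance between bar_b_mid and weighing_pan_top below 0.045 m and velocity of joint beam between -0.05 and 0.05 rad/s and horizontal distance between reference_bar_mid and reference_pan_top below 0.05 m) and not ((x of bar_a_mid in the frame of blue_tray between -0.07 and 0.07 m and y of bar_a_mid in the frame of blue_tray between -0.09 and 0.09 m and z of bar_a_mid in the frame of blue_tray below 0.022 m) or (x of bar_a_mid in the frame of orange_tray between -0.07 and 0.07 m and y of bar_a_mid in the frame of orange_tray between -0.09 and 0.09 m and z of bar_a_mid in the frame of orange_tray below 0.022 m))))), for 0.3 s.
2. that bar lies in its right tray and the other one lies on the weighing pan, let go, the beam at rest ((((contact force between bar_a and weighing_pan above 2 N and contact force between the fingers and bar_a below 0.05 N and contact force between the arm and balance below 0.05 N and horizontal distance between bar_a_mid and weighing_pan_top below 0.045 m and velocity of joint beam between -0.05 and 0.05 rad/s and contact force between bar_a and bar_b below 0.05 N and horizontal distance between reference_bar_mid and reference_pan_top below 0.05 m) and (((x of bar_b_mid in the frame of blue_tray between -0.07 and 0.07 m and y of bar_b_mid in the frame of blue_tray between -0.09 and 0.09 m and z of bar_b_mid in the frame of blue_tray below 0.022 m) and contact force between bar_b and blue_tray above 3.901 N) or ((x of bar_b_mid in the frame of orange_tray between -0.07 and 0.07 m and y of bar_b_mid in the frame of orange_tray between -0.09 and 0.09 m and z of bar_b_mid in the frame of orange_tray below 0.022 m) and contact force between bar_b and orange_tray below 4.143 N))) or ((contact force between bar_b and weighing_pan above 2 N and contact force between each of the fingers, bar_a and bar_b below 0.05 N and contact force between the arm and balance below 0.05 N and horizontal distance between bar_b_mid and weighing_pan_top below 0.045 m and velocity of joint beam between -0.05 and 0.05 rad/s and horizontal distance between reference_bar_mid and reference_pan_top below 0.05 m) and (((x of bar_a_mid in the frame of blue_tray between -0.07 and 0.07 m and y of bar_a_mid in the frame of blue_tray between -0.09 and 0.09 m and z of bar_a_mid in the frame of blue_tray below 0.022 m) and contact force between bar_a and blue_tray above 3.901 N) or ((x of bar_a_mid in the frame of orange_tray between -0.07 and 0.07 m and y of bar_a_mid in the frame of orange_tray between -0.09 and 0.09 m and z of bar_a_mid in the frame of orange_tray below 0.022 m) and contact force between bar_a and orange_tray below 4.143 N))))), for 0.3 s.
At the end, for the whole second after the job is handed in: Both unmarked bars lie flat on the floor of the right tray and at rest: those heavier than the sterling bar in the blue tray, lighter ones in the orange tray (within 3 % of its weight either will do); the sterling bar is still on its pan, within 50 mm of its middle ((((x of bar_a_mid in the frame of blue_tray between -0.07 and 0.07 m and y of bar_a_mid in the frame of blue_tray between -0.09 and 0.09 m and z of bar_a_mid in the frame of blue_tray below 0.022 m) and contact force between bar_a and blue_tray above 3.901 N) or ((x of bar_a_mid in the frame of orange_tray between -0.07 and 0.07 m and y of bar_a_mid in the frame of orange_tray between -0.09 and 0.09 m and z of bar_a_mid in the frame of orange_tray below 0.022 m) and contact force between bar_a and orange_tray below 4.143 N)) and (((x of bar_b_mid in the frame of blue_tray between -0.07 and 0.07 m and y of bar_b_mid in the frame of blue_tray between -0.09 and 0.09 m and z of bar_b_mid in the frame of blue_tray below 0.022 m) and contact force between bar_b and blue_tray above 3.901 N) or ((x of bar_b_mid in the frame of orange_tray between -0.07 and 0.07 m and y of bar_b_mid in the frame of orange_tray between -0.09 and 0.09 m and z of bar_b_mid in the frame of orange_tray below 0.022 m) and contact force between bar_b and orange_tray below 4.143 N)) and horizontal distance between reference_bar_mid and reference_pan_top below 0.05 m and height (world z) of reference_bar_mid above 0.1 m and linear speed of each of bar_a, bar_b below 0.02 m/s); the robot touches nothing.
It fails at once if an unmarked bar is dropped or knocked flying (faster than 0.5 m/s with the fingers off it: a fall of about 13 mm) ((linear speed of bar_a above 0.5 m/s and contact force between the fingers and bar_a below 0.05 N) or (linear speed of bar_b above 0.5 m/s and contact force between the fingers and bar_b below 0.05 N)).
It fails at once if the reference bar slides more than 50 mm off the middle of its pan (horizontal distance between reference_bar_mid and reference_pan_top above 0.05 m).
It fails at once if a tool beside the balance (block, handpiece or pliers) is shifted more than 30 mm (distance of any of bench_block_mid, handpiece_mid, pliers_mid from where it was at the start of the episode above 0.03 m).
It also fails if it takes over 72 s, if anything falls off the work surface, if the arm or the gripper's body presses on something with over 40 N, if the wrist force passes 120 N, or if a joint passes its speed limit or range.

## Working session

There is one attempt and no reset: what is moved stays moved. The work goes in short steps, Python scripts to look and compute and a tool call to move; the robot and the scene stay as the last step left them, time stands still between calls to the robot, and variables do not carry over. Pictures are saved under pics/ and viewed, and the job is handed in when it is done.

Besides the shell and the picture viewer there is one more tool, called after "Emit:" as name(argument=value, ...) on one line, values as JSON. drive_tool: Moves the arm, as the interface text tells. Its arguments: {"type":"object","properties":{"increments":{"type":"string"},"squeeze":{"type":"number"}},"required":["increments"]}

```bash
mkdir -p pics; ls
cat > h.py <<'E'
import numpy as np, cv2
from bench import ctrl, get_image, workorder
from scipy.spatial.transform import Rotation as R
def snap(n,f):
    d=get_image(n); cv2.imwrite(f'pics/{f}.png',d['img'][:,:,::-1]); 
    np.savez(f'pics/{f}.npz',**d); return d
def ray(d,u,v):
    K=d['mtx'];k1=float(d['k1']);x=(u-K[0,2])/K[0,0];y=(v-K[1,2])/K[1,1]
    s=np.array([x,y]);p=s.copy()
    for _ in range(20): p=s/(1+k1*(p@p))
    T=d['camera_from_world'];Rm=T[:3,:3];o=-Rm.T@T[:3,3]
    return o,Rm.T@np.array([p[0],-p[1],-1.])
def pz(d,u,v,z):
    o,r=ray(d,u,v);return o+r*(z-o[2])/r[2]
def proj(d,P):
    T=d['camera_from_world'];c=T[:3,:3]@np.asarray(P)+T[:3,3];x,y=c[0]/-c[2],-c[1]/-c[2]
    k=1+float(d['k1'])*(x*x+y*y);K=d['mtx'];return K[0,0]*x*k+K[0,2],K[1,1]*y*k+K[1,2]
E
python3 - <<'E'
from h import *
for n in('top','side'):
    d=snap(n,n+'0');T=d['camera_from_world'];print(n,d['mtx'],d['k1'],-T[:3,:3].T@T[:3,3])
s=ctrl.get_state();print(s,ctrl.tcp_to_grasp);print(R.from_rotvec(s['tool_rot']).as_matrix().round(3))
E
```

```text
pics
top [[505.32818486   0.         319.06880982]
 [  0.         505.32818486 201.14304414]
 [  0.           0.           1.        ]] -0.12393597761764018 [ 0.35917794 -0.04942309  1.32789917]
side [[377.45518906   0.         316.78210891]
 [  0.         377.45518906 199.10499827]
 [  0.           0.           1.        ]] -0.04190131390593967 [0.32256661 0.67557138 0.94615178]
{'time': 0.1, 'joint_positions': array([ 1.13511844,  0.32174374, -0.07009271,  1.4515521 ,  0.02254725,
        1.37079782, -0.05695053]), 'qd': array([-6.43277940e-04, -2.02797608e-03, -2.76674840e-04, -2.45444709e-03,
       -1.10166382e-04,  5.30273507e-04, -7.04865039e-06]), 'joint_torque': array([ 1.20837849e-04, -4.92568481e+01, -4.05607726e-01, -3.13398385e+01,
       -6.40556845e-02,  3.95608367e-02,  8.01021133e-05]), 'position': array([ 0.28235977, -0.58491719,  0.22157471]), 'tool_rot': array([-1.38812882,  0.87295628, -0.87054082]), 'ft_force': array([ 0.30425197,  0.25298313, -0.38683736]), 'torque': array([ 0.02208117,  0.01008311, -0.02470323]), 'grip_width': 0.9997872055424794} -0.0187
[[ 0.435 -0.001  0.901]
 [-0.901  0.002  0.435]
 [-0.002 -1.    -0.   ]]
```

View pics/top0.png

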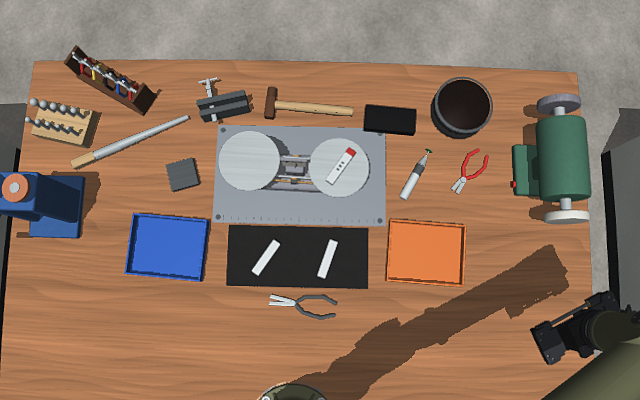

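View pics/side0.png

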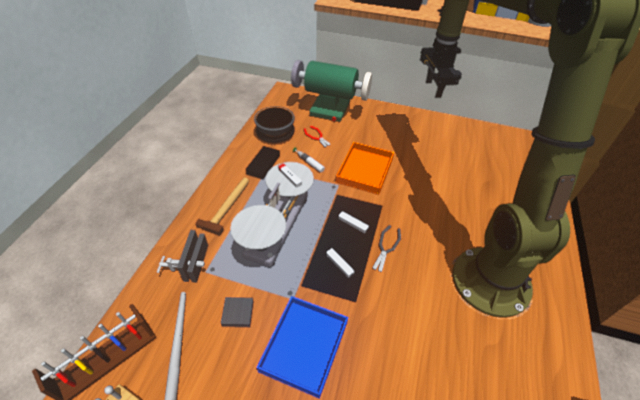

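The top view shows the bars at about (265,258) and (327,259), the empty pan at (249,161), the reference pan at (339,167), the blue tray at (167,247) and the orange tray at (426,252). I'll measure these now.

```bash
cat > m.py <<'E'
from h import *
def load(f): return np.load(f'pics/{f}.npz')
def barfit(d,box,z):
    x0,y0,x1,y1=box;im=d['img'][y0:y1,x0:x1].astype(int)
    m=(im.min(2)>175).astype(np.uint8)
    c=max(cv2.findContours(m,cv2.RETR_EXTERNAL,cv2.CHAIN_APPROX_NONE)[0],key=cv2.contourArea)
    w=np.array([pz(d,p[0][0]+x0,p[0][1]+y0,z)[:2] for p in c])
    r=cv2.minAreaRect((w*1000).astype(np.float32));b=cv2.boxPoints(r)
    e=b[1]-b[0];f=b[2]-b[1]; l=e if np.hypot(*e)>np.hypot(*f) else f
    return np.round(r[0],1),np.round(r[1],1),round(np.degrees(np.arctan2(l[1],l[0]))%180,1)
if __name__=='__main__':
    d=load('top0');s=load('side0')
    print('A',barfit(d,(245,232,290,285),.018));print('B',barfit(d,(305,232,350,285),.018))
    print('A side',barfit(s,(320,242,360,284),.018));print('B side',barfit(s,(335,205,372,240),.018))
    for n,lo,hi in(('blue',(100,130,60),(130,255,255)),('orange',(8,180,150),(22,255,255))):
      for dd,t in((d,'top'),(s,'side')):
        h=cv2.cvtColor(dd['img'],cv2.COLOR_RGB2HSV);m=cv2.inRange(h,lo,hi)
        if t=='top':
            M=np.zeros_like(m);M[205:295,115:480]=1;m=m*M
            if n=='orange': m[:,:380]=0
        else: m[:130]=0
        c=max(cv2.findContours(m,cv2.RETR_EXTERNAL,cv2.CHAIN_APPROX_NONE)[0],key=cv2.contourArea)
        w=np.array([pz(dd,p[0][0],p[0][1],.035)[:2]*1000 for p in c]).astype(np.float32)
        print(n,t,cv2.minAreaRect(w))
    im=d['img'].astype(int)
    g=cv2.cvtColor(d['img'],cv2.COLOR_RGB2GRAY)
    for z,(x0,y0,x1,y1) in((.139,(210,125,287,195)),(.117,(300,130,380,205))):
        m=(g[y0:y1,x0:x1]>178).astype(np.uint8)
        c=max(cv2.findContours(m,cv2.RETR_EXTERNAL,cv2.CHAIN_APPROX_NONE)[0],key=cv2.contourArea)
        w=np.array([pz(d,p[0][0]+x0,p[0][1]+y0,z)[:2]*1000 for p in c]).astype(np.float32)
        print('pan',cv2.minEnclosingCircle(w),cv2.fitEllipse(w))
    for u,v in((216,126),(384,128),(387,226),(212,223)): print(pz(d,u,v,0.0).round(3))
E
python3 m.py
python3 - <<'E'
from m import *
d=load('top0');i=cv2.resize(d['img'][110:300,110:480],None,fx=2.1,fy=2.1,interpolation=cv2.INTER_CUBIC);cv2.imwrite('pics/c0.png',i[:,:,::-1])
E
```

```text
A (array([430.2,  80.6]), array([20.3, 97.8]), np.float32(146.3))
B (array([430.5, -78.6]), array([20.7, 97.3]), np.float32(161.8))
A side (array([431.9,  84.5]), array([20.7, 99.3]), np.float32(146.8))
B side (array([432.6, -74.4]), array([22.6, 99.1]), np.float32(161.7))
blue top ((449.82818603515625, 336.9894714355469), (205.5259552001953, 159.20445251464844), 86.23538970947266)
blue side ((450.13470458984375, 346.988525390625), (204.32986450195312, 159.3304443359375), 86.21755981445312)
orange top ((503.39373779296875, -434.7794189453125), (2.663045883178711, 18.207380294799805), 88.76943969726562)
orange side ((388.0574951171875, -41.02044677734375), (1390.5889892578125, 973.5912475585938), 17.875385284423828)
pan ((656.7849731445312, 119.32894897460938), 74.38465881347656) ((657.0260620117188, 119.19185638427734), (145.30038452148438, 145.9121856689453), 68.62308502197266)
pan ((646.135986328125, -88.19676208496094), 85.36793518066406) ((649.1306762695312, -97.24748229980469), (142.9274139404297, 153.06036376953125), 22.62543487548828)
[0.786 0.233 0.   ]
[ 0.791 -0.229  0.   ]
[ 0.52  -0.236  0.   ]
[0.517 0.228 0.   ]
```

View pics/c0.png

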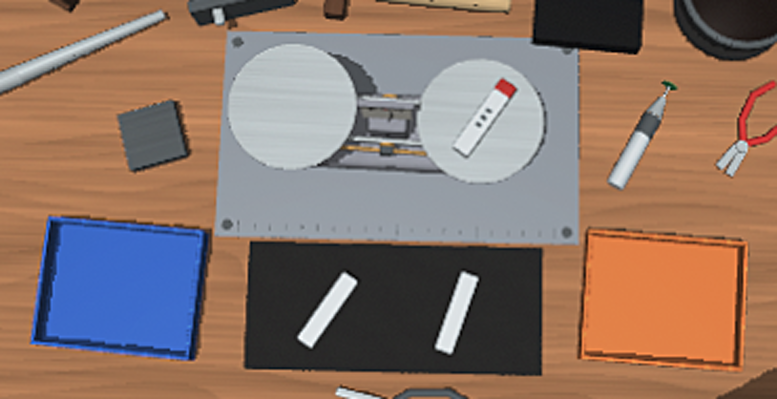

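```bash
cat > plan.py <<'E'
from h import *
import sys
def plan(wps,step=45,turn=9,f=0):
    """wps: (x,y,z mm,theta deg,n min rows)"""
    s=ctrl.get_state();M=R.from_rotvec(s['tool_rot']).as_matrix()
    th=np.degrees(np.arctan2(M[1,0],M[0,0]));p=np.array(s['position'])*1000
    print('start',p.round(1),round(th,1),'tilt',np.degrees(np.arccos(-M[2,1])).round(2))
    for w in wps:
        t=np.array(w[:3],float);n=max(1,int(np.ceil(np.linalg.norm(t-p)/step)),int(np.ceil(abs(w[3]-th)/turn)))
        rows=[];p0,t0=p.copy(),th
        for i in range(1,n+1):
            g=p0+(t-p0)*i/n;tg=t0+(w[3]-t0)*i/n
            d=g-p;c,sn=np.cos(np.radians(th)),np.sin(np.radians(th))
            a=np.round([d[0]*c+d[1]*sn,-d[2],-d[0]*sn+d[1]*c],0);y=round(-(tg-th),0)
            rows.append('%d %d %d %d %d'%(*a,y,f))
            p=p+np.array([a[0]*c-a[2]*sn,a[0]*sn+a[2]*c,-a[1]]);th-=y
        print('; '.join(rows),'->',p.round(0),round(th,1))
E
python3 - <<'E'
from m import *
from plan import plan
d=load('top0')
for n,q in(('blue',((50,216),(208,230),(195,359),(33,344))),('orange',((588,229),(747,240),(743,370),(580,360)))):
    w=np.array([pz(d,u/2.1+110,v/2.1+110,.035) for u,v in q]);print(n,w.round(3)[:,:2].tolist(),w.mean(0).round(3))
plan([(350,-350,240,-10,0),(431,-77,110,72,0),(431,-77,40,72,0)])
E
```

```text
blue [[0.535, 0.43], [0.522, 0.229], [0.364, 0.237], [0.375, 0.44]] [0.449 0.334 0.035]
orange [[0.535, -0.239], [0.525, -0.438], [0.365, -0.431], [0.374, -0.23]] [ 0.45  -0.335  0.035]
start [ 282.4 -584.9  221.6] -64.2 tilt 0.1
-26 -3 23 -8 0; -23 -2 27 -7 0; -19 -3 29 -8 0; -14 -3 32 -8 0; -11 -2 33 -8 0; -5 -3 35 -7 0; -2 -2 35 -8 0 -> [ 350. -349.  240.] -10.2
3 13 28 -8 0; 7 13 28 -8 0; 11 13 26 -9 0; 15 13 24 -8 0; 18 13 22 -8 0; 21 13 20 -8 0; 23 13 16 -9 0; 26 13 12 -8 0; 27 13 9 -8 0; 28 13 5 -8 0 -> [431. -77. 110.] 71.8
0 35 0 0 0; 0 35 0 0 0 -> [431. -77.  40.] 71.8
```

Emit:
drive_tool(increments="-26 -3 23 -8 0; -23 -2 27 -7 0; -19 -3 29 -8 0; -14 -3 32 -8 0; -11 -2 33 -8 0; -5 -3 35 -7 0; -2 -2 35 -8 0; 3 13 28 -8 0; 7 13 28 -8 0; 11 13 26 -9 0; 15 13 24 -8 0; 18 13 22 -8 0; 21 13 20 -8 0; 23 13 16 -9 0; 26 13 12 -8 0; 27 13 9 -8 0; 28 13 5 -8 0; 0 0 0 0 0; 0 0 0 0 0", squeeze=25)

```text
time: 2.48
position: [0.4306, -0.0778, 0.1106]
tool_rot: [-1.344, -0.97, 0.971]
ft_force: [-0.6, 0.1, -0.1]
grip_width: 0.998
```

Run:
```python
from m import *
from plan import plan
plan([(431,-77,40,72,0)])
d=snap('top','t1');s=snap('side','s1')
print(proj(s,(.431,-.077,.018)))
i=np.hstack([cv2.resize(d['img'][200:320,220:400],(400,267)),cv2.resize(s['img'][150:300,250:450],(400,300))[:267]])
cv2.imwrite('pics/c1.png',i[:,:,::-1])
```

```text
start [430.6 -77.8 110.6] 71.7 tilt 0.03
0 35 0 0 0; 1 36 0 0 0 -> [431. -77.  40.] 71.7
(np.float64(353.56601900074185), np.float64(219.9011364315827))
```

View pics/c1.png

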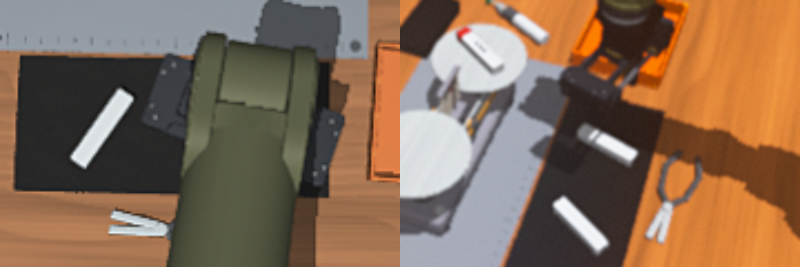

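The gripper is above the second bar, with its jaws square across it. I'll go down and grip.

Emit:
drive_tool(increments="0 35 0 0 0; 0 35 0 0 0; 0 20 0 0 0; 0 10 0 0 0; 0 4 0 0 0; 0 0 0 0 0; 0 0 0 0 255; 0 0 0 0 255; 0 0 0 0 255; 0 0 0 0 255; 0 0 0 0 255; 0 0 0 0 255; 0 0 0 0 255; 0 0 0 0 255", squeeze=25)

```text
time: 4.32
position: [0.4308, -0.0772, 0.0065]
tool_rot: [-1.343, -0.972, 0.972]
ft_force: [-1.0, 0.2, 0.3]
grip_width: 0.247
```

Run:
```python
from plan import plan
plan([(431,-77,190,72),(440,120,200,72),(657,120,190,72),(657,120,152,72)],f=255)
```

```text
start [430.8 -77.2   6.5] 71.8 tilt 0.01
0 -37 0 0 255; 0 -36 0 0 255; 0 -37 0 0 255; 0 -37 0 0 255; 0 -36 0 0 255 -> [431. -77. 190.] 71.8
38 -2 11 0 255; 38 -2 10 0 255; 38 -2 11 0 255; 38 -2 10 0 255; 38 -2 11 0 255 -> [440. 120. 200.] 71.8
14 2 -41 0 255; 13 2 -41 0 255; 14 2 -42 0 255; 13 2 -41 0 255; 14 2 -41 0 255 -> [657. 120. 190.] 71.8
0 38 0 0 255 -> [657. 120. 152.] 71.8
```

Emit:
drive_tool(increments="0 -20 0 0 255; 0 -37 0 0 255; 0 -37 0 0 255; 0 -37 0 0 255; 0 -30 0 0 255; 0 -22 0 0 255; 38 -2 11 0 255; 38 -2 10 0 255; 38 -2 11 0 255; 38 -2 10 0 255; 38 -2 11 0 255; 14 2 -41 0 255; 13 2 -41 0 255; 14 2 -42 0 255; 13 2 -41 0 255; 14 2 -41 0 255; 0 15 0 0 255; 0 15 0 0 255; 0 8 0 0 255; 0 0 0 0 255")

```text
time: 6.82
position: [0.6558, 0.1198, 0.1509]
tool_rot: [-1.343, -0.971, 0.973]
ft_force: [-0.2, -0.3, -3.8]
grip_width: 0.253
```

Run:
```python
from m import *
d=snap('top','t2');s=snap('side','s2');print(ctrl.get_state()['position'],ctrl.get_state()['ft_force'])
i=np.hstack([cv2.resize(d['img'][110:290,200:400],(400,360)),cv2.resize(s['img'][150:300,180:347],(400,360))])
cv2.imwrite('pics/c2.png',i[:,:,::-1])
```

```text
[0.65680981 0.12005053 0.15231405] [-0.01288916  0.19204468 -2.80024559]
```

View pics/c2.png

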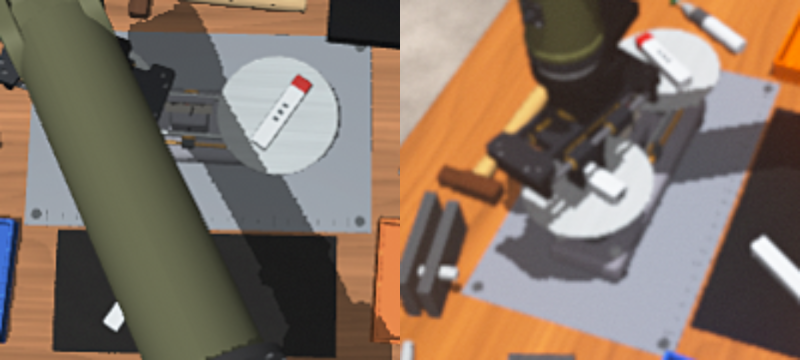

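The bar is held over the middle of the pan. I'll lower it slowly until it touches.

Emit:
drive_tool(increments="0 2 0 0 255; 0 2 0 0 255; 0 2 0 0 255; 0 0 0 0 255; 0 0 0 0 255")

```text
time: 7.55
position: [0.657, 0.1201, 0.1456]
tool_rot: [-1.343, -0.972, 0.972]
ft_force: [0.8, -0.3, -3.0]
grip_width: 0.253
```

Emit:
drive_tool(increments="0 2 0 0 255; 0 2 0 0 255; 0 0 0 0 255; 0 0 0 0 255")

```text
time: 8.05
position: [0.657, 0.1204, 0.1418]
tool_rot: [-1.343, -0.972, 0.971]
ft_force: [-1.0, 0.0, -0.5]
grip_width: 0.249
```

Emit:
drive_tool(increments="0 1 0 0 255; 0 0 0 0 255; 0 0 0 0 160; 0 0 0 0 130; 0 0 0 0 100; 0 0 0 0 70; 0 -5 0 0 40; 0 -20 0 0 30; 0 -30 0 0 0; 0 -40 0 0 0")

```text
time: 9.3
position: [0.6567, 0.1201, 0.2374]
tool_rot: [-1.343, -0.972, 0.972]
ft_force: [0.8, -0.3, -0.4]
grip_width: 0.976
```

Run:
```python
from plan import plan
plan([(500,160,235,72),(450,300,220,60)])
```

```text
start [656.7 120.1 237.4] 71.8 tilt 0.01
-3 1 40 0 0; -3 0 41 0 0; -2 1 40 0 0; -3 0 40 0 0 -> [500. 160. 235.] 71.8
29 4 23 3 0; 28 4 24 3 0; 27 4 26 3 0; 26 3 27 3 0 -> [451. 300. 220.] 59.8
```

Emit:
drive_tool(increments="-3 1 40 0 0; -3 0 41 0 0; -2 1 40 0 0; -3 0 40 0 0; 0 0 0 0 0; 0 0 0 0 0; 0 0 0 0 0; 0 0 0 0 0; 0 0 0 0 0")

```text
time: 10.42
position: [0.5007, 0.16, 0.2333]
tool_rot: [-1.342, -0.971, 0.972]
ft_force: [0.7, 0.1, -0.6]
grip_width: 0.996
```

Run:
```python
from m import *
d=snap('top','t3');s=snap('side','s3')
i=np.hstack([cv2.resize(d['img'][110:290,200:400],(400,360)),cv2.resize(s['img'][130:310,180:380],(400,360))])
cv2.imwrite('pics/c3.png',i[:,:,::-1])
```

```text
(no output)
```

View pics/c3.png

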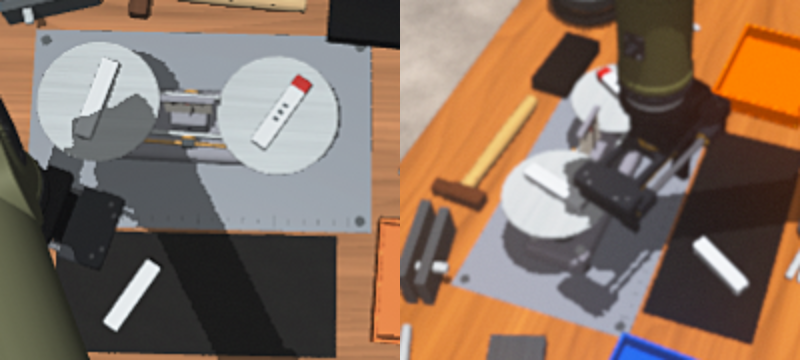

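The bar lies on the pan at about (100,100) in the crop. The arm hides the balance from the side camera, so I'll move it back to read the tilt.

Emit:
drive_tool(increments="-30 -5 30 0 0; -40 0 30 0 0; -40 0 20 0 0; -40 0 5 0 0; -20 0 0 0 0; 0 0 0 0 0; 0 0 0 0 0")

```text
time: 11.4
position: [0.3669, 0.027, 0.2388]
tool_rot: [-1.342, -0.975, 0.974]
ft_force: [0.6, -0.2, 1.0]
grip_width: 0.997
```

Run:
```python
from m import *
d=snap('top','t4');s=snap('side','s4');s0=load('side0');d0=load('top0')
for a,b,n in((s0,s,'side'),(d0,d,'top')):
    x0,y0,x1,y1=(210,150,345,280) if n=='side' else (205,120,390,210)
    i=np.vstack([cv2.resize(q['img'][y0:y1,x0:x1],None,fx=3 if n=='side' else 3,fy=3 if n=='side' else 3,interpolation=cv2.INTER_CUBIC) for q in(a,b)]) if n=='top' else np.hstack([cv2.resize(q['img'][y0:y1,x0:x1],None,fx=2.9,fy=2.9,interpolation=cv2.INTER_CUBIC) for q in(a,b)])
    cv2.imwrite(f'pics/c4{n}.png',i[:,:,::-1])
```

```text
(no output)
```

View pics/c4side.png

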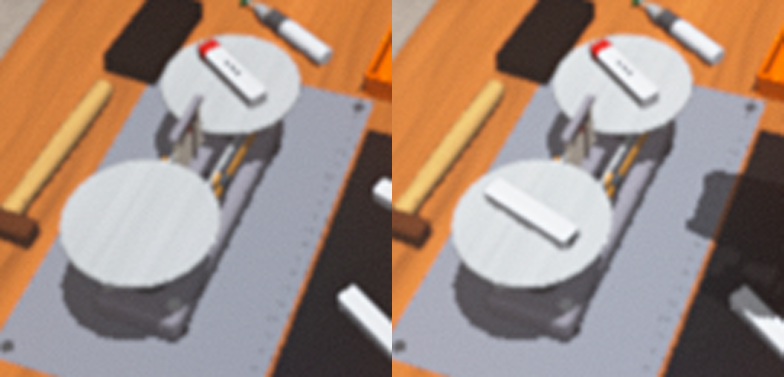

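View pics/c4top.png

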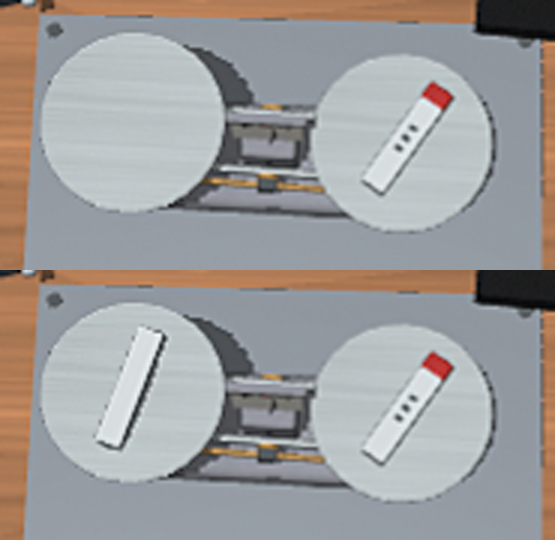

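```bash
cat >> m.py <<'E'
def reg(a,b,box):
    x0,y0,x1,y1=box
    g=[cv2.cvtColor(q['img'],cv2.COLOR_RGB2GRAY)[y0:y1,x0:x1].astype(np.float32) for q in(a,b)]
    W=np.eye(2,3,dtype=np.float32)
    cc,W=cv2.findTransformECC(g[0],g[1],W,cv2.MOTION_TRANSLATION,(3,200,1e-6),None,3)
    return W[:,2].round(2),round(cc,4)
E
python3 - <<'E'
from m import *
s0,s,d0,d=map(load,('side0','s4','top0','t4'))
print('ref side',reg(s0,s,(275,160,310,195)),'expected for +22mm ref',np.subtract(proj(s,(.65,-.1,.139)),proj(s,(.65,-.1,.117))))
print('ref top',reg(d0,d,(312,138,368,198)),np.subtract(proj(d,(.65,-.1,.139)),proj(d,(.65,-.1,.117))))
print(barfit(d,(222,130,275,190),.157))
E
```

```text
ref side (array([ 0.01, -0.01], dtype=float32), 0.9993) expected for +22mm ref [-0.29042576 -5.0963453 ]
ref top (array([-0.,  0.], dtype=float32), 0.9999) [ 0.41304417 -2.11777601]
(array([653. , 118.2]), array([143.1, 125.3]), np.float32(2.2))
```

The reference pan has shifted 0.00 px, against about 5 px for full travel. The bar is therefore lighter and goes in the orange tray. I'll regrasp it.

Run:
```python
from m import *
from plan import plan
d=load('t4')
for c in ((146/3,(326-270)/3),(110/3,(449-270)/3),(131/3,(388-270)/3)): print(pz(d,205+c[0],120+c[1],.157).round(3))
plan([(480,120,235,72),(657,120,225,72),(657,120,145,72)])
```

```text
[0.705 0.107 0.157]
[0.604 0.131 0.157]
[0.654 0.116 0.157]
start [366.9  26.1 238.7] 71.9 tilt 0.07
31 1 -20 0 0; 31 1 -19 0 0; 31 1 -20 0 0; 31 1 -19 0 0 -> [480. 120. 235.] 71.9
14 2 -42 0 0; 14 3 -42 0 0; 14 2 -42 0 0; 14 3 -42 0 0 -> [657. 121. 225.] 71.9
0 40 0 0 0; 0 40 0 0 0 -> [657. 121. 145.] 71.9
```

Emit:
drive_tool(increments="31 1 -20 0 0; 31 1 -19 0 0; 31 1 -20 0 0; 31 1 -19 0 0; 14 2 -42 0 0; 14 3 -42 0 0; 14 2 -42 0 0; 14 3 -42 0 0; 0 0 0 0 0; 0 30 0 0 0; 0 25 0 0 0; 0 15 0 0 0; 0 8 0 0 0; 0 1 0 0 0; 0 0 0 0 0; 0 0 0 0 0")

```text
time: 13.5
position: [0.657, 0.1194, 0.1465]
tool_rot: [-1.344, -0.973, 0.971]
ft_force: [-0.0, 0.6, 0.5]
grip_width: 0.999
```

Emit:
drive_tool(increments="0 2 0 0 100; 0 0 0 0 160; 0 0 0 0 255; 0 0 0 0 255; 0 0 0 0 255; 0 0 0 0 255; 0 0 0 0 255; 0 0 0 0 255; 0 -3 0 0 255; 0 -10 0 0 255; 0 -20 0 0 255; 0 -20 0 0 255; 0 0 0 0 255")

```text
time: 15.12
position: [0.6583, 0.1197, 0.2001]
tool_rot: [-1.346, -0.976, 0.968]
ft_force: [1.0, -0.2, -3.8]
grip_width: 0.249
```

Run:
```python
from plan import plan
plan([(450,120,200,72),(450,-100,200,72),(450,-290,160,92),(450,-290,55,92)],f=255)
```

```text
start [658.3 119.7 200.1] 71.8 tilt 0.33
-13 0 40 0 255; -13 0 39 0 255; -13 0 40 0 255; -13 0 39 0 255; -13 0 40 0 255 -> [450. 120. 200.] 71.8
-42 0 -14 0 255; -42 0 -14 0 255; -41 0 -13 0 255; -42 0 -14 0 255; -42 0 -14 0 255 -> [ 450. -100.  200.] 71.8
-36 8 -12 -4 255; -37 8 -9 -4 255; -37 8 -7 -4 255; -38 8 -4 -4 255; -38 8 -2 -4 255 -> [ 450. -290.  160.] 91.8
0 35 0 0 255; 0 35 0 0 255; 0 35 0 0 255 -> [ 450. -290.   55.] 91.8
```

Emit:
drive_tool(increments="-13 0 40 0 255; -13 0 39 0 255; -13 0 40 0 255; -13 0 39 0 255; -13 0 40 0 255; -42 0 -14 0 255; -42 0 -14 0 255; -41 0 -13 0 255; -42 0 -14 0 255; -42 0 -14 0 255; -38 8 -12 -3 255; -39 8 -9 -3 255; -39 8 -8 -3 255; -40 8 -5 -3 255; -40 8 -3 -3 255; 0 0 0 0 255; 0 35 0 0 255; 0 35 0 0 255; 0 35 0 0 255; 0 0 0 0 255")

```text
time: 17.62
position: [0.4408, -0.2982, 0.049]
tool_rot: [-1.228, -1.166, 1.168]
ft_force: [0.7, 1.0, -3.0]
grip_width: 0.25
```

Run:
```python
from m import *
from plan import plan
d=snap('top','t5');s=snap('side','s5')
i=np.hstack([cv2.resize(d['img'][190:310,360:494],(400,360)),cv2.resize(s['img'][110:230,300:434],(400,360))])
cv2.imwrite('pics/c5.png',i[:,:,::-1])
plan([(450,-300,18,87)])
```

```text
start [ 443.7 -300.5   52.5] 86.8 tilt 0.05
1 35 -6 0 0 -> [ 450. -300.   18.] 86.8
```

View pics/c5.png

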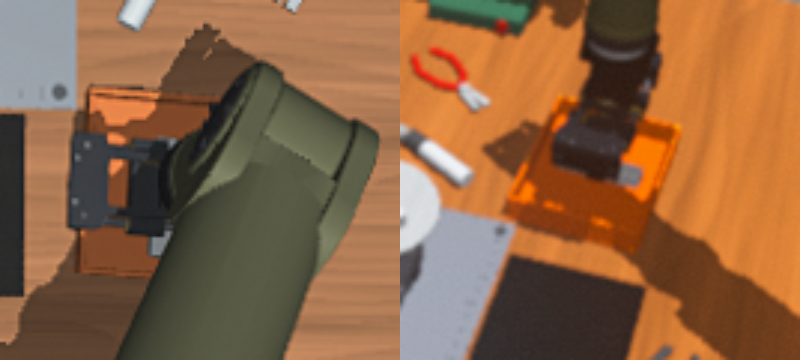

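Emit:
drive_tool(increments="0 15 -3 0 255; 0 13 -3 0 255; 0 6 0 0 255; 0 3 0 0 255; 0 2 0 0 255; 0 1 0 0 255; 0 0 0 0 255")

```text
time: 18.6
position: [0.4491, -0.3012, 0.0117]
tool_rot: [-1.236, -1.168, 1.168]
ft_force: [-0.8, 0.3, -4.0]
grip_width: 0.248
```

Emit:
drive_tool(increments="0 1 0 0 255; 0 1 0 0 255; 0 0 0 0 255")

```text
time: 18.98
position: [0.449, -0.3012, 0.0096]
tool_rot: [-1.235, -1.168, 1.168]
ft_force: [-0.4, 0.5, -3.5]
grip_width: 0.252
```

Emit:
drive_tool(increments="0 1 0 0 255; 0 0 0 0 255")

```text
time: 19.23
position: [0.449, -0.3011, 0.0095]
tool_rot: [-1.235, -1.168, 1.168]
ft_force: [-3.0, 1.4, 5.6]
grip_width: 0.253
```

Emit:
drive_tool(increments="0 1 0 0 255; 0 0 0 0 255")

```text
time: 19.48
position: [0.449, -0.3012, 0.0095]
tool_rot: [-1.235, -1.167, 1.168]
ft_force: [-5.8, 4.3, 12.5]
grip_width: 0.251
```

Emit:
drive_tool(increments="0 -2 0 0 255; 0 0 0 0 170; 0 0 0 0 150; 0 0 0 0 123; 0 0 0 0 123; 0 0 0 0 123; 0 -10 0 0 123; 0 -30 0 0 123; 0 -40 0 0 123; 0 -40 0 0 60; 0 -30 0 0 0; 0 0 0 0 0")

```text
time: 20.98
position: [0.4507, -0.3023, 0.1632]
tool_rot: [-1.242, -1.17, 1.167]
ft_force: [1.3, -0.6, -0.3]
grip_width: 0.77
```

Run:
```python
from plan import plan
plan([(431,82,110,56.5)])
```

```text
start [ 450.7 -302.3  163.2] 86.8 tilt 0.38
43 6 5 3 0; 42 6 6 4 0; 41 6 10 3 0; 41 6 12 3 0; 41 6 14 4 0; 39 5 17 3 0; 38 6 19 4 0; 37 6 21 3 0; 36 6 24 3 0 -> [431.  82. 110.] 56.8
```

Emit:
drive_tool(increments="43 6 5 3 0; 42 6 6 4 0; 41 6 10 3 0; 41 6 12 3 0; 41 6 14 4 0; 39 5 17 3 0; 38 6 19 4 0; 37 6 21 3 0; 36 6 24 3 0; 0 0 0 0 0; 0 0 0 0 0")

```text
time: 22.35
position: [0.4284, 0.0824, 0.106]
tool_rot: [-1.429, -0.771, 0.774]
ft_force: [0.1, 0.0, 0.0]
grip_width: 0.995
```

Run:
```python
from m import *
from plan import plan
d=snap('top','t6');s=snap('side','s6')
i=np.hstack([cv2.resize(d['img'][190:310,360:494],(400,360)),cv2.resize(s['img'][150:330,280:480],(400,360))])
cv2.imwrite('pics/c6.png',i[:,:,::-1])
plan([(431,82,6,56.5)])
```

```text
start [428.8  81.8 106.3] 56.7 tilt 0.04
0 33 -1 0 0; 1 34 0 0 0; 0 33 -1 0 0 -> [431.  82.   6.] 56.7
```

View pics/c6.png

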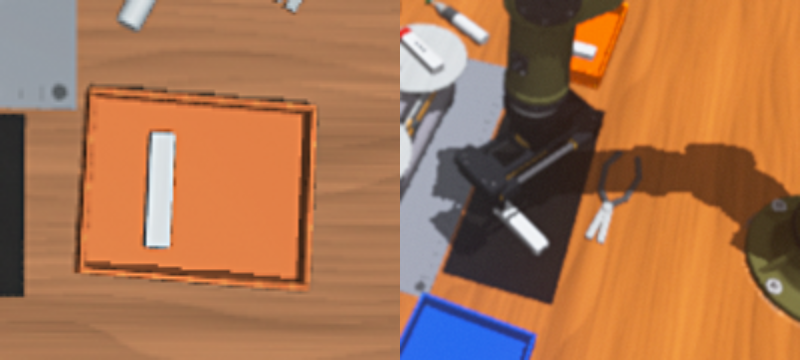

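The first bar lies flat in the orange tray, and the gripper is over the other one. Gripping it now.

Emit:
drive_tool(increments="0 33 -1 0 0; 1 34 0 0 0; 0 20 -1 0 0; 0 9 0 0 0; 0 4 0 0 0; 0 0 0 0 0; 0 0 0 0 255; 0 0 0 0 255; 0 0 0 0 255; 0 0 0 0 255; 0 0 0 0 255; 0 0 0 0 255; 0 0 0 0 255; 0 0 0 0 255")

```text
time: 24.2
position: [0.4308, 0.0825, 0.0065]
tool_rot: [-1.429, -0.771, 0.773]
ft_force: [-1.2, -1.3, 1.3]
grip_width: 0.248
```

Run:
```python
from plan import plan
plan([(431,82,190,57),(657,120,190,57)],f=255)
```

```text
start [430.8  82.5   6.5] 56.8 tilt 0.06
0 -37 0 0 255; 0 -36 0 0 255; 0 -37 0 0 255; 0 -37 0 0 255; 0 -37 0 0 255 -> [431.  83. 190.] 56.8
26 0 -28 0 255; 26 0 -28 0 255; 26 0 -28 0 255; 26 0 -28 0 255; 25 0 -29 0 255; 26 0 -28 0 255 -> [657. 120. 190.] 56.8
```

Emit:
drive_tool(increments="0 -20 0 0 255; 0 -36 0 0 255; 0 -37 0 0 255; 0 -37 0 0 255; 0 -37 0 0 255; 0 -17 0 0 255; 26 0 -28 0 255; 26 0 -28 0 255; 26 0 -28 0 255; 26 0 -28 0 255; 25 0 -29 0 255; 26 0 -28 0 255; 0 15 0 0 255; 0 15 0 0 255; 0 8 0 0 255; 0 2 0 0 255; 0 0 0 0 255; 0 0 0 0 255")

```text
time: 26.45
position: [0.6577, 0.12, 0.1515]
tool_rot: [-1.43, -0.773, 0.771]
ft_force: [-0.1, -0.0, -3.8]
grip_width: 0.25
```

Emit:
drive_tool(increments="0 2 0 0 255; 0 2 0 0 255; 0 0 0 0 255; 0 0 0 0 255")

```text
time: 26.95
position: [0.6574, 0.12, 0.1465]
tool_rot: [-1.429, -0.772, 0.772]
ft_force: [-0.0, 0.6, -4.5]
grip_width: 0.251
```

Emit:
drive_tool(increments="0 2 0 0 255; 0 2 0 0 255; 0 0 0 0 255; 0 0 0 0 255")

```text
time: 27.45
position: [0.6576, 0.1203, 0.143]
tool_rot: [-1.429, -0.773, 0.772]
ft_force: [-0.5, 1.7, -1.4]
grip_width: 0.25
```

Emit:
drive_tool(increments="0 2 0 0 255; 0 0 0 0 255; 0 0 0 0 160; 0 0 0 0 130; 0 0 0 0 100; 0 0 0 0 70; 0 -5 0 0 40; 0 -20 0 0 30; 0 -30 0 0 0; 0 -40 0 0 0; -23 0 41 0 0; -23 0 41 0 0; -23 0 41 0 0; -25 0 41 0 0; -40 0 41 0 0; -40 0 20 0 0; 0 0 0 0 0; 0 0 0 0 0; 0 0 0 0 0; 0 0 0 0 0")

```text
time: 29.95
position: [0.3744, 0.0981, 0.2354]
tool_rot: [-1.428, -0.772, 0.773]
ft_force: [-0.2, 0.1, 0.6]
grip_width: 0.998
```

Run:
```python
from m import *
d=snap('top','t7');s=snap('side','s7');s0=load('side0');d0=load('top0')
i=np.hstack([cv2.resize(q['img'][150:280,210:345],None,fx=2.9,fy=2.9,interpolation=cv2.INTER_CUBIC) for q in(s0,s)])
cv2.imwrite('pics/c7s.png',i[:,:,::-1])
i=np.vstack([cv2.resize(q['img'][120:210,205:390],None,fx=3,fy=3,interpolation=cv2.INTER_CUBIC) for q in(d0,d)])
cv2.imwrite('pics/c7t.png',i[:,:,::-1])
for n,a,b,box in(('side',s0,s,(275,160,310,195)),('top',d0,d,(312,138,368,198))):
    try: print(n,reg(a,b,box))
    except Exception as e: print(n,e)
print(ctrl.get_state()['position'])
```

```text
side (array([-0.18, -4.08], dtype=float32), 0.9208)
top (array([ 0.55, -1.52], dtype=float32), 0.9616)
[0.37410237 0.09796627 0.2352972 ]
```

View pics/c7s.png

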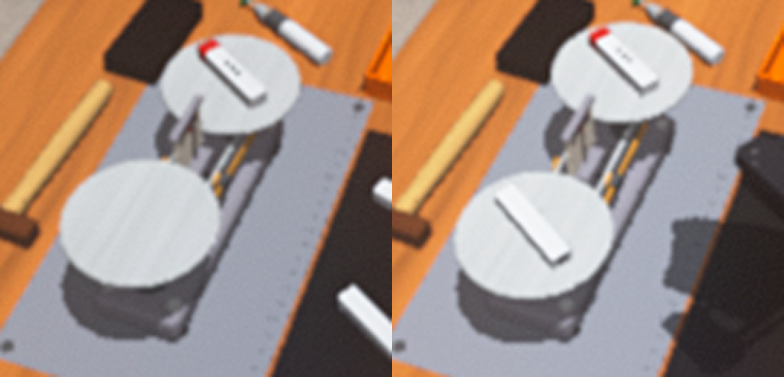

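View pics/c7t.png

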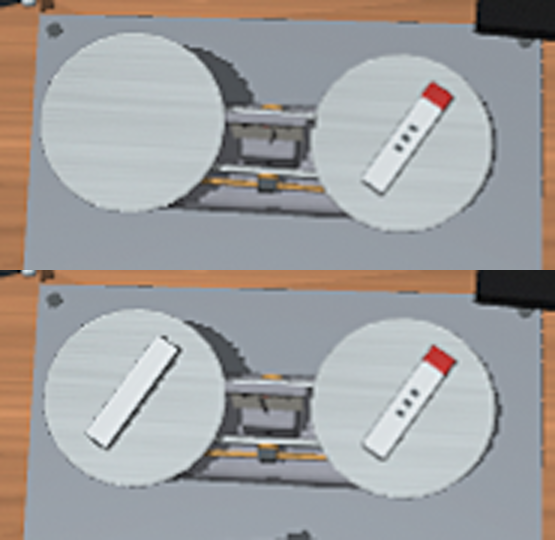

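Emit:
drive_tool(increments="0 0 0 0 0; 0 0 0 0 0; 0 0 0 0 0; 0 0 0 0 0; 0 0 0 0 0; 0 0 0 0 0; 0 0 0 0 0; 0 0 0 0 0")

```text
time: 31.05
position: [0.3738, 0.0977, 0.2355]
tool_rot: [-1.429, -0.772, 0.772]
ft_force: [0.2, -0.7, 0.2]
grip_width: 1.001
```

Run:
```python
from m import *
from plan import plan
d=snap('top','t8');s=snap('side','s8');s0=load('side0');d0=load('top0')
for n,a,b,box in(('side',s0,s,(275,160,310,195)),('top',d0,d,(312,138,368,198)),('side wp',load('s7'),s,(225,205,285,255))): print(n,reg(a,b,box))
for dz in(0,5,11,16,22): print(dz,np.subtract(proj(s,(.65,-.1,.117+dz/1000)),proj(s,(.65,-.1,.117))).round(2))
for c in ((163/3,(338-270)/3),(104/3,(447-270)/3)): print(pz(d,205+c[0],120+c[1],.14).round(3))
plan([(480,120,235,57),(657,120,205,57)])
```

```text
side (array([-0.17, -4.07], dtype=float32), 0.9202)
top (array([ 0.57, -1.52], dtype=float32), 0.9617)
side wp (array([-0.,  0.], dtype=float32), 0.9999)
0 [0. 0.]
5 [-0.07 -1.15]
11 [-0.14 -2.53]
16 [-0.21 -3.69]
22 [-0.29 -5.1 ]
[0.701 0.095 0.14 ]
[0.609 0.138 0.14 ]
start [373.8  97.7 235.5] 56.8 tilt 0.01
26 0 -26 0 0; 25 0 -25 0 0; 26 1 -26 0 0 -> [480. 120. 235.] 56.8
24 7 -37 0 0; 24 8 -37 0 0; 25 7 -37 0 0; 24 8 -37 0 0 -> [657. 120. 205.] 56.8
```

The beam is at rest and the reference pan has risen about 17.6 mm, roughly +0.06 rad. The second bar is heavier and goes in the blue tray. The weighing pan's top should now be at about 121 mm.

Emit:
drive_tool(increments="26 0 -26 0 0; 25 0 -25 0 0; 26 1 -26 0 0; 24 7 -37 0 0; 24 8 -37 0 0; 25 7 -37 0 0; 24 8 -37 0 0; 0 0 0 0 0; 0 30 0 0 0; 0 25 0 0 0; 0 15 0 0 0; 0 6 0 0 0; 0 2 0 0 0; 0 0 0 0 0; 0 0 0 0 0")

```text
time: 33.02
position: [0.6578, 0.1201, 0.1274]
tool_rot: [-1.43, -0.773, 0.771]
ft_force: [-0.1, 0.2, -0.4]
grip_width: 1.001
```

Emit:
drive_tool(increments="0 0 0 0 100; 0 0 0 0 160; 0 0 0 0 255; 0 0 0 0 255; 0 0 0 0 255; 0 0 0 0 255; 0 0 0 0 255; 0 0 0 0 255; 0 -3 0 0 255; 0 -8 0 0 255; 0 -15 0 0 255; 0 -20 0 0 255; 0 -27 0 0 255; 0 0 0 0 255")

```text
time: 34.78
position: [0.659, 0.1205, 0.2031]
tool_rot: [-1.431, -0.777, 0.768]
ft_force: [0.4, 0.7, -5.0]
grip_width: 0.248
```

Run:
```python
from plan import plan
plan([(470,200,200,70),(450,338,140,86),(450,338,55,86)],f=255)
```

```text
start [659.  120.5 203.1] 56.8 tilt 0.33
-7 1 40 -3 255; -6 0 41 -2 255; -4 1 41 -3 255; -1 0 41 -3 255; 0 1 41 -2 255 -> [470. 200. 200.] 69.8
31 15 17 -4 255; 31 15 14 -4 255; 33 15 12 -4 255; 34 15 10 -4 255 -> [450. 339. 140.] 85.8
0 43 0 0 255; -1 42 0 0 255 -> [450. 338.  55.] 85.8
```

Emit:
drive_tool(increments="-7 1 40 -3 255; -6 0 41 -2 255; -4 1 41 -3 255; -1 0 41 -3 255; 0 1 41 -2 255; 31 15 17 -4 255; 31 15 14 -4 255; 33 15 12 -4 255; 34 15 10 -4 255; 0 0 0 0 255; 0 30 0 0 255; -1 30 0 0 255; 0 25 0 0 255; 0 0 0 0 255; 0 0 0 0 255")

```text
time: 36.65
position: [0.449, 0.3369, 0.0524]
tool_rot: [-1.244, -1.155, 1.153]
ft_force: [0.3, 0.2, -3.2]
grip_width: 0.249
```

Run:
```python
from m import *
from plan import plan
d=snap('top','t9');s=snap('side','s9')
i=np.hstack([cv2.resize(d['img'][190:310,100:234],(400,360)),cv2.resize(s['img'][270:400,240:384],(400,360))])
cv2.imwrite('pics/c9.png',i[:,:,::-1])
plan([(450,338,18,86)])
```

```text
start [449.3 337.4  53. ] 85.8 tilt 0.14
1 35 -1 0 0 -> [450. 338.  18.] 85.8
```

View pics/c9.png

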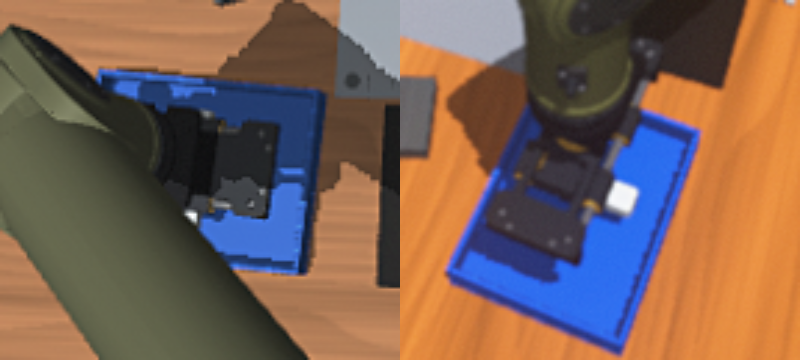

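Emit:
drive_tool(increments="0 15 0 0 255; 0 13 0 0 255; 0 5 0 0 255; 0 3 0 0 255; 0 1 0 0 255; 0 0 0 0 255; 0 0 0 0 255")

```text
time: 37.62
position: [0.4485, 0.3371, 0.0148]
tool_rot: [-1.243, -1.155, 1.154]
ft_force: [-0.5, -0.1, -4.1]
grip_width: 0.254
```

Emit:
drive_tool(increments="0 2 0 0 255; 0 0 0 0 255; 0 0 0 0 255")

```text
time: 38.0
position: [0.4483, 0.3369, 0.0125]
tool_rot: [-1.243, -1.155, 1.155]
ft_force: [-0.4, 0.3, -4.4]
grip_width: 0.253
```

Emit:
drive_tool(increments="0 2 0 0 255; 0 0 0 0 255; 0 0 0 0 255")

```text
time: 38.38
position: [0.4483, 0.3369, 0.0104]
tool_rot: [-1.243, -1.155, 1.155]
ft_force: [0.7, 1.1, -3.7]
grip_width: 0.248
```

Emit:
drive_tool(increments="0 1 0 0 255; 0 0 0 0 255")

```text
time: 38.62
position: [0.4484, 0.337, 0.0102]
tool_rot: [-1.244, -1.155, 1.155]
ft_force: [-2.4, -1.9, 3.6]
grip_width: 0.251
```

Emit:
drive_tool(increments="0 1 0 0 255; 0 0 0 0 255")

```text
time: 38.88
position: [0.4484, 0.3369, 0.0102]
tool_rot: [-1.244, -1.154, 1.155]
ft_force: [-4.9, -4.1, 11.9]
grip_width: 0.253
```

The bar is on the tray floor. I'll take off the load, let go and back away.

Emit:
drive_tool(increments="0 -2 0 0 255; 0 0 0 0 170; 0 0 0 0 150; 0 0 0 0 123; 0 0 0 0 123; 0 0 0 0 123; 0 -10 0 0 123; 0 -30 0 0 123; 0 -40 0 0 123; 0 -40 0 0 60; 0 -40 0 0 0; -40 0 0 0 0; -40 0 0 0 0; -40 0 0 0 0; -40 0 0 0 0; -40 0 0 0 0; 0 0 0 0 0; 0 0 0 0 0; 0 0 0 0 0")

```text
time: 41.25
position: [0.4335, 0.1388, 0.1708]
tool_rot: [-1.242, -1.157, 1.156]
ft_force: [-0.4, 0.5, -0.0]
grip_width: 1.0
```

Run:
```python
from m import *
d=snap('top','t10');s=snap('side','s10')
print(barfit(d,(135,215,205,275),.023),barfit(d,(390,225,460,280),.023))
```

```text
(array([420. , 341.6]), array([41.5, 16. ]), np.float32(1.9)) (array([ 450.1, -302.1]), array([20.2, 97.3]), np.float32(176.9))
```

View pics/t10.png

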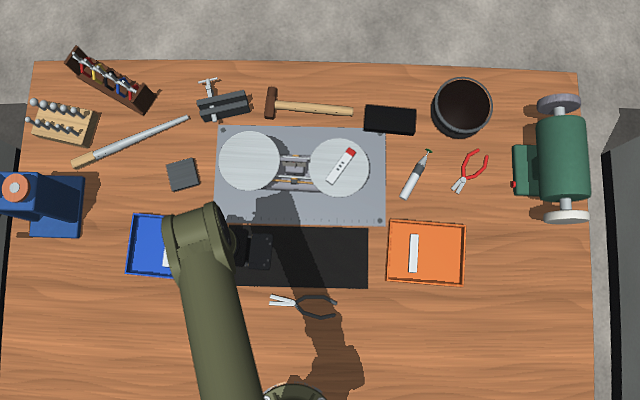

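View pics/s10.png

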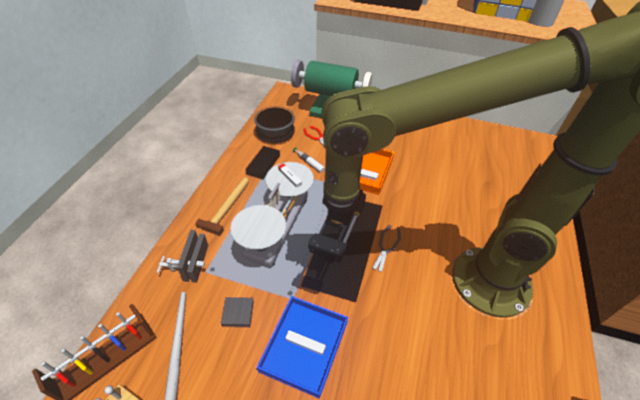

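Both bars lie flat in their trays: the blue-tray bar at (305,342) in the side view, the orange-tray bar at (413,253) in the top view. The sterling bar is still on its pan, the bystanders are where they started, and the arm is clear.

Run:
```python
from m import *
s=load('s10');print(barfit(s,(280,322,330,360),.023))
a=load('top0');b=load('t10')
for n,bx in(('block',(160,150,205,195)),('handpiece',(395,145,435,202)),('pliers',(445,145,492,197)),('ref',(312,138,368,198))): print(n,reg(a,b,bx))
print(workorder.close_job())
```

```text
(array([449.8, 339.2]), array([22.8, 99.7]), np.float32(175.6))
block (array([-0.01,  0.  ], dtype=float32), 0.9999)
handpiece (array([-0.01, -0.  ], dtype=float32), 0.9999)
pliers (array([-0.,  0.], dtype=float32), 0.9999)
ref (array([-0.01, -0.  ], dtype=float32), 0.9997)
the job is handed in; nothing more can be done
None
```

Both bars are weighed and sorted, and the job was handed in at about 41 s of the 72 s allowed. It reports no verdict.

- **First bar weighed (mat, robot's right):** lighter than the sterling bar. The reference pan stayed on its stop (0.00 px shift), so it went in the orange tray.
- **Second bar (mat, robot's left):** heavier by about 6 %. The reference pan rose about 17.6 mm and held still for a second, so the bar went in the blue tray.

**Last checks:**
- Both bars lie flat near (0.450, -0.302) m and (0.450, 0.339) m, well inside their trays.
- The block, handpiece, pliers and sterling bar have not shifted in the top picture (0.01 px or less), and the arm stands clear of everything.

**Disagreements:**
- The two cameras differed by about 4 mm in y on the bars and 10 mm on the blue tray. I used values between them; the grasps and placings had room for that.
- My first automatic outline of the orange tray failed, so I measured its corners from the picture by hand.
- In the last top view the arm hid most of the blue-tray bar, so I measured its position from the side camera.

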